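# Test the clamped bike light's contact with the hand tester

### The arm

A 6-joint arm with a two-finger parallel gripper is mounted at the origin on the work surface. World frame = base frame: x ahead of the robot, y to its left, z up, the work surface at z = 0. Lengths are in m, angles in rad, forces in N, time in s.
With the tool pointing down it reaches from about 0.25 to 0.775 m from the base axis. Payload 4 kg.
Tool frame: the origin (TCP) lies midway between the tips of the shut fingers; the grasp point (between the pads) lies 19 mm behind it; z points along the fingers, x is the direction in which the jaws open and shut, and the axes are right-handed (so a half turn about z gives the same grasp; the last joint's range is limited). The gripper opens to 85 mm and grips with 20 to 120 N. Pads are 22 mm wide; open, the fingers measure 114 mm over their backs; the gripper's body (76 mm by 85 mm) begins 54 mm behind the grasp point. The pads swing forward as they close: fully open they stand 13 mm farther back than shut.
Start: joints at [1.243, 0.087, 1.371, -0, 1.684, -0.103], TCP at [0.123, 0.536, 0.231] pointing down, gripper open.
Joint ranges: [-3.1, 3.1], [-0.76, 2.03], [0.27, 2.55], [-1.08, 4.22], [0.17, 2.65], [-2.57, 2.57]. Speed limits (rad/s): [2.79, 2.79, 3.14, 3.14, 3.14, 3.14].

### API

Orientations are given as a unit quaternion [x, y, z, w].
In Python, from cell import manip gives the robot as it stands.
- The arm moves only by the tool carry_out, never from a script. Its arguments are lists of equal length, an entry for each row: "linear": the shift along the tool's x, y, z each as a share of 0.02 m, from -1 to 1, a list of three; "turn": the turn about the tool's z as a share of 0.1 rad, from -1 to 1; "hand": the finger opening in mm, from 0 to 85.4. A call has 1 to 10 rows; each row shifts and turns the commanded pose from where the row before left it, along the tool's axes as they then stand; what a row does not reach is not made up. A row lasts 1/8 s, in which the tool goes at most 62.5 mm and 10.7 degrees, less where a joint would pass 70% of its speed; a pose out of reach is approached as far as the arm can. A call with a number of a shift or a turn outside -1 to 1 is refused whole. A call with a gripper value outside its range is refused whole. The fingers move at their own pace and stop on an object; the grip force is fixed at half the most. Time passes only in rows, so rows that do not move let the fingers close. It gives the time, the measured TCP pose, the force and the opening at its end, in the units of the state.
- manip.read_state(): the state, without advancing time (a new reading comes with each control period).
- manip.get_image(name): name is "side" or "top" or "wrist"; returns the picture (384x512x3 uint8, red, green, blue); there is no depth.
- manip.camera_model(name): a dict with "vertical_fov" (degrees; the focal length in pixels is half the picture's height over the tangent of half this angle, whatever the lens; pixels are square), "cx", "cy" (the principal point, pixels), "dist" ([k1, k2, p1, p2, k3] as OpenCV has them; the pictures are not rectified), "R" (3x3) and "t" (3): a world point X has camera coordinates R X + t. Camera axes: x right, y down, z forward; pixel columns grow to the right and rows downward; lengths in m; the calibration is good to about 2 mm. A picture is of the moment at which its call begins: read the wrist's pose just before it. camera_model takes no time and is no camera call; for the wrist camera it gives the pose at the moment of the call.
- manip.hand_in(): hands the job in, once; it reports no verdict.
The state is a dict: "t": time; "q": joint angles; "joint_velocities": joint speeds; "joint_torque": joint torques, N m; "ee_pos": TCP position; "orientation": TCP orientation; "contact_force": force on the tool from outside, world axes, zero at the start; "torque": the same for the moment, N m; "finger_gap": opening from 0.0 (shut) to 1.0 (fully open).
Only numpy, scipy, OpenCV 4.12 (cv2) and the standard library are available. Lean on these libraries where they do the work, as an engineer would, in place of code of your own. Each camera call takes 0.05 s, during which the arm holds its last target. There are 200 camera calls.

### The job

Check the bike light that is held in the chrome clamp on the shelf front: take the pen-shaped tester out of its stand and put its tip on the marked middle of the light's sprung contact stud, with the tester square to the stud's face (in line with the leaning light, not upright). Press gently, so that the stud is pushed roughly half-way down and never hard against its stop, with nothing but the tester touching the light, and finish while still holding the tester there. Leave the other things on the shelf and ledge where they are.

Things in the scene. Friction and masses are not known exactly. Their poses are not given: they have to be found in the camera images.
- tester_mid (a point): Centre of the tester's handle, a grey square bar 22 by 22 mm, sides along this frame's x and y, reaching 34 mm below to 42 mm above this point. z runs along the tester from tip to top. The tester (pen-shaped, 127 mm long, about 90 g) stands tip down in its stand and can turn there about its axis.
- tester_tip (a point): Middle of the flat end of the tester's brass tip (7 mm across), 85 mm below tester_mid along the tester's axis; same axes. Above the tip: a round nose 14 mm across, then at 45 to 51 mm a round collar 28 mm across that rests on the stand's top, then the handle.
- tester: The tester as a whole; origin at the end of its tip, same axes.
- stand: Grey stand block 70 by 70 by 50 mm high, fixed on the shelf (shelf top 40 mm above the ledge); origin at the centre of its underside, z up. A round hole in the middle of its top, 20 mm wide and 49 mm deep, takes the tester's nose (45 mm goes in; lift straight up).
- spot (a point): The marked spot: centre of the end face (18 mm across, engraved with a 9 mm ring) of the steel contact stud that sticks 16 mm out of the upper end of the silver bike light. z points out of the face, along the stud and the light, which leans 20 degrees from vertical towards its own front (-x). The point moves with the stud.
- contact (a joint): How far the stud is pushed in along its axis, in m: 0 free, 0.012 hard against its stop. Spring return: about 0.7 N to start it, 2.8 N at half-way, 4.9 N fully down.
- light: Silver bike light (cylinder 33 mm across, 70 mm long plus stud) between the cheeks of a chrome swivel yoke (66 mm wide) on the clamp; fixed. Origin: centre of the yoke's round foot, 50 mm above the ledge; z up; the light leans to -x. The free stud's face is 105 mm above the origin and 17 mm to -x of it.
- cup: Bystander: white cup, 68 mm across, 85 mm high; origin at its underside's centre.
- organiser: Bystander: pill organiser, 46 by 168 by 26 mm, seven closed lids; origin at its underside's centre.
- paperweight: Bystander: glass ball paperweight with a flat foot, 72 mm across, 67 mm high; origin at its underside's centre.
- roller: Bystander: wooden massage roller lying along its y, 230 mm long, 48 mm high; origin at its underside's centre.
- bottle: Bystander: plastic bottle 48 mm across, 80 mm high; origin at its underside's centre.
- jar: Bystander: jar 60 mm across, 50 mm high, on the ledge; origin at its underside's centre.
- soap_tray: Bystander: soap tray 100 by 130 by 22 mm, on the ledge; origin at its underside's centre.

How it is judged:
On the way:
1. the tester is held in the fingers and lifted clear of its stand (z of tester_tip in the frame of stand above 0.055 m and contact force between the fingers and tester above 2 N), for 0.2 s.
At the end, for the whole second after the job is handed in: The tester is held by the fingers, tip within 7 mm of the stud's marked middle, tip down and within 9 degrees of square to its face, pushing the stud 2 to 10.5 mm in with 0.6 to 8 N, below 20 mm/s; the robot itself does not touch the light. Kept through the last second (distance between tester_tip and spot below 0.007 m and angle between the z axis of tester and the z axis of spot, either way round below 0.16 rad and angle between tester's own z axis and vertical below 0.7 rad and value of joint contact between 0.002 and 0.0105 m and contact force between tester and light between 0.6 and 8 N and contact force between the fingers and tester above 2 N and contact force between each of the arm, the fingers and light below 0.3 N and linear speed of tester below 0.02 m/s); the arm keeps its last pose, push and grip.
It fails at once if the light is pressed or struck hard (over 15 N) with the tester (contact force between tester and light above 15 N).
It fails at once if the robot itself pushes on the light or its yoke (contact force between any of the arm, the fingers and light above 2 N).
It fails at once if the stud is driven hard against its stop (value of joint contact above 0.0119 m).
It fails at once if a bystander is moved by more than 30 mm (distance of any of cup, organiser, paperweight, roller, bottle, jar, soap_tray from where it was at the start of the episode above 0.03 m).
It also fails if it takes over 42 s, if anything falls off the work surface, if the arm or the gripper's body presses on something with over 40 N, if the wrist force passes 120 N, or if a joint passes its speed limit or range.

## Working session

There is one attempt and no reset: what is moved stays moved. The work goes in short steps, Python scripts to look and compute and a tool call to move; the robot and the scene stay as the last step left them, time stands still between calls to the robot, and variables do not carry over. Pictures are saved under pics/ and viewed, about 8 in all and at most 12, crops included, and the job is handed in when it is done.

Besides the shell and the picture viewer there is one more tool, called after "Request:" as name([rows], argument=value, ...), one row to a line, values as JSON. carry_out: Moves the arm, as the interface text tells. Shift numbers are shares of 0.02 m and turn numbers shares of 0.1 rad, none past 1 either way. Its arguments: {"type":"object","properties":{"linear":{"type":"array","items":{"type":"array","items":{"type":"number","minimum":-1,"maximum":1}}},"turn":{"type":"array","items":{"type":"number","minimum":-1,"maximum":1}},"hand":{"type":"array","items":{"type":"number"}}},"required":["linear","turn","hand"]}

```bash
ls; mkdir -p pics; python3 - <<'E'
from cell import manip
import cv2,numpy as np
s=manip.read_state();print(s)
for n in("side","top","wrist"):
    m=manip.camera_model(n);print(n,m)
    cv2.imwrite(f"pics/{n}0.png",manip.get_image(n)[:,:,::-1])
a=[cv2.imread(f"pics/{n}0.png") for n in("side","top")]
cv2.imwrite("pics/st0.png",np.vstack([cv2.resize(x,(400,300)) for x in a]))
E
```

```text
pics
{'t': 0.0, 'q': array([ 1.24290272e+00,  8.79530188e-02,  1.37225986e+00,  1.30250806e-05,
        1.68361166e+00, -1.03100358e-01]), 'joint_velocities': array([-1.42376694e-05, -5.06731144e-04, -1.33358490e-04, -4.42180290e-04,
        2.15467951e-04,  1.27394491e-03]), 'joint_torque': array([ 2.41755315e-04, -3.51863515e+01, -3.13275862e+01, -2.10449602e-04,
        1.07753425e-02,  3.00870965e-05]), 'ee_pos': array([0.12243586, 0.53568469, 0.23013738]), 'orientation': array([ 7.81953285e-01,  6.23336036e-01, -9.43063405e-04,  5.96655687e-04]), 'contact_force': array([ 0.59536791,  0.00192747, -0.94768709]), 'torque': array([ 0.05363295, -0.01078913, -0.03822852]), 'finger_gap': 0.998942878703581}
side {'vertical_fov': 50.17824789231217, 'cx': 255.77163301590167, 'cy': 194.60354559094174, 'dist': array([-0.07363147,  0.        ,  0.        ,  0.        ,  0.        ]), 'R': array([[ 0.99469929, -0.10261789,  0.00654918],
       [-0.04657459, -0.50641051, -0.8610338 ],
       [ 0.09167405,  0.85616468, -0.50850556]]), 't': array([-0.56258412,  0.1584227 ,  1.10065163])}
top {'vertical_fov': 47.08050232477087, 'cx': 255.6103629926809, 'cy': 193.2207884042148, 'dist': array([-0.11890795,  0.        ,  0.        ,  0.        ,  0.        ]), 'R': array([[ 2.34662629e-02, -9.99724446e-01,  6.05853367e-04],
       [-9.86253141e-01, -2.32491982e-02, -1.63597730e-01],
       [ 1.63566736e-01,  3.24150257e-03, -9.86526946e-01]]), 't': array([0.0087933 , 0.5690956 , 1.21104944])}
wrist {'vertical_fov': 64.72550994238571, 'cx': 256.35443668152936, 'cy': 191.68656694512418, 'dist': array([-0.05600332,  0.        ,  0.        ,  0.        ,  0.        ]), 'R': array([[ 0.22203113,  0.97503758, -0.00197271],
       [ 0.92541242, -0.2100926 ,  0.31539333],
       [ 0.3071059 , -0.07185271, -0.94895899]]), 't': array([-0.54802277, -0.04172003,  0.38080017])}
```

View pics/side0.png

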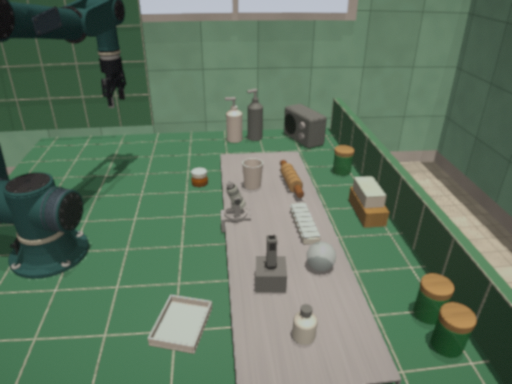

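View pics/top0.png

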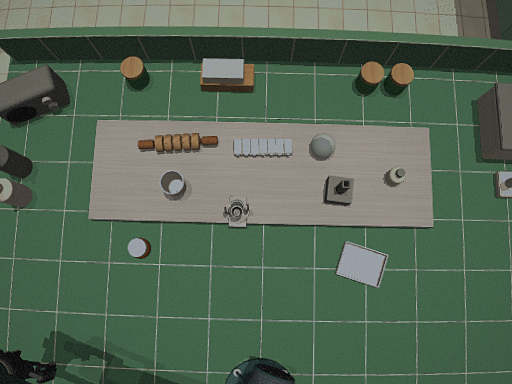

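The stand is at side (271,272) and top (340,190). The clamped light is at side (236,200) and top (237,210), leaning towards the robot. I'll enlarge both.

```bash
python3 - <<'E'
import cv2,numpy as np
s=cv2.imread("pics/side0.png");t=cv2.imread("pics/top0.png")
def c(im,x,y,w=50,h=37,k=8): return cv2.convertScaleAbs(cv2.resize(im[y:y+h,x:x+w],(400,296),interpolation=cv2.INTER_CUBIC),alpha=1.5)
g=np.vstack([np.hstack([c(s,246,228,80,59),c(t,315,170)]),np.hstack([c(s,211,175,64,47),c(t,212,193)])])
cv2.imwrite("pics/crop.png",g)
E
```

```text
(no output)
```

View pics/crop.png

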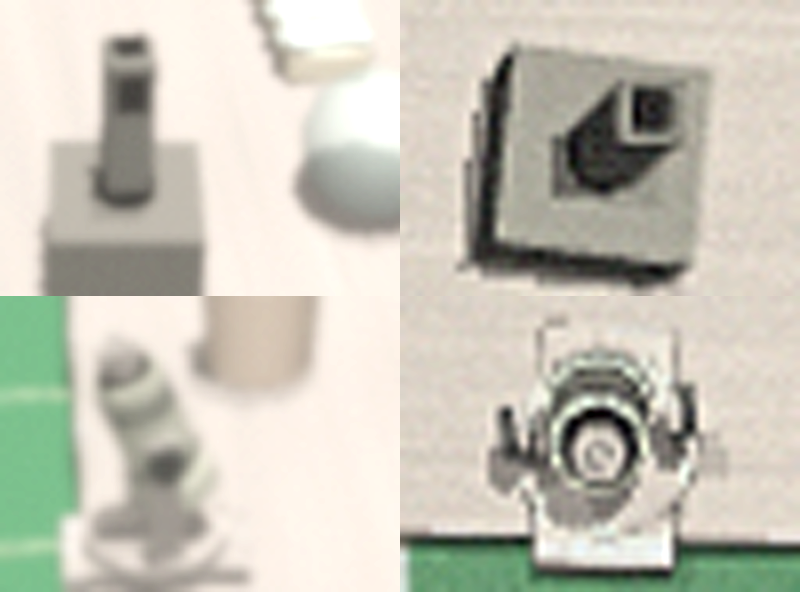

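```bash
cat > h.py <<'E'
import cv2,numpy as np
from cell import manip
def ray(n,p,m=None):
    m=m or manip.camera_model(n);f=192/np.tan(np.radians(m["vertical_fov"]/2))
    K=np.array([[f,0,m["cx"]],[0,f,m["cy"]],[0,0,1.]])
    u=cv2.undistortPoints(np.array([[p]],float),K,m["dist"])[0,0]
    R=m["R"];return -R.T@m["t"],R.T@np.array([u[0],u[1],1.])
def onz(n,p,z,m=None):
    o,d=ray(n,p,m);return o+d*(z-o[2])/d[2]
def tri(rs):
    A=0;b=0
    for o,d in rs:
        d=d/np.linalg.norm(d);P=np.eye(3)-np.outer(d,d);A=A+P;b=b+P@o
    return np.linalg.solve(A,b)
def proj(n,X,m=None):
    m=m or manip.camera_model(n);f=192/np.tan(np.radians(m["vertical_fov"]/2))
    K=np.array([[f,0,m["cx"]],[0,f,m["cy"]],[0,0,1.]])
    return cv2.projectPoints(np.atleast_2d(np.array(X,float)),cv2.Rodrigues(m["R"])[0],m["t"],K,m["dist"])[0][:,0]
E
python3 - <<'E'
from h import *
np.set_printoptions(precision=4,suppress=True)
T=lambda x,y,ox,oy:(ox+x/8-.44,oy+y/8-.44)
c=[onz("top",T(x,y,315,170),.09) for x,y in((115,45),(312,68),(290,270),(97,245))]
print("stand",np.mean(c,0),c)
e=[np.degrees(np.arctan2(*(c[i]-c[j])[[1,0]])) for i,j in((0,3),(1,2))];print("yaw stand",e)
h=T(252,108,315,170);print("handle top",onz("top",h,.172),tri([ray("top",h),ray("side",(271.2,236.6))]))
p=T(200,160,212,193);print("stud",onz("top",p,.155),tri([ray("top",p),ray("side",(230,183))]))
for x,y in((137,30),(137,272),(278,30),(275,272)):print(onz("top",T(x,y,212,193),.045))
print("knobs",onz("top",T(100,144,212,193),.09),onz("top",T(295,124,212,193),.09))
E
```

```text
stand [ 0.5786 -0.2116  0.09  ] [array([ 0.6173, -0.1808,  0.09  ]), array([ 0.6109, -0.25  ,  0.09  ]), array([ 0.5395, -0.2414,  0.09  ]), array([ 0.5467, -0.1743,  0.09  ])]
yaw stand [np.float64(-5.3037492135002955), np.float64(-6.904692359593975)]
handle top [ 0.5802 -0.2118  0.172 ] [ 0.5781 -0.2116  0.1723]
stud [0.4989 0.0699 0.155 ] [0.4998 0.07   0.1527]
[0.5583 0.0989 0.045 ]
[0.4718 0.096  0.045 ]
[0.5595 0.0485 0.045 ]
[0.4729 0.0473 0.045 ]
knobs [0.5114 0.1073 0.09  ] [0.5199 0.0407 0.09  ]
```

Request:
carry_out([
  [-1, 0.97, 0.2],
  [-1, 0.97, 0],
  [-1, 0.97, 0],
  [-1, 0.97, 0],
  [-1, 0.97, 0],
  [-1, 0.97, 0],
  [-1, 0.97, 0],
  [-1, 0.97, 0],
  [-1, 0.97, 0],
  [-1, 0.97, 0],
], turn=[0, 0, 0, 0, 0, 0, 0, 0, 0, 0], hand=[85, 85, 85, 85, 85, 85, 85, 85, 85, 85])

```text
t: 1.4
ee_pos: [0.2674, 0.297, 0.227]
orientation: [0.782, 0.623, -0.0, 0.0]
contact_force: [0.4, -0.4, -0.4]
finger_gap: 0.998
```

Request:
carry_out([
  [-1, 0.97, -0.2],
  [-1, 0.97, 0],
  [-1, 0.97, 0],
  [-1, 0.97, 0],
  [-1, 0.97, 0],
  [-1, 0.97, 0],
  [-1, 0.97, 0],
  [-1, 0.97, 0],
  [-1, 0.97, 0],
  [-1, 0.97, 0],
], turn=[0, 0, 0, 0, 0, 0, 0, 0, 0, 0], hand=[85, 85, 85, 85, 85, 85, 85, 85, 85, 85])

```text
t: 2.65
ee_pos: [0.4119, 0.0589, 0.231]
orientation: [0.782, 0.623, -0.0, -0.0]
contact_force: [-0.2, 0.8, -1.6]
finger_gap: 0.994
```

Request:
carry_out([
  [-1, 0.97, 0],
  [-1, 0.97, 0],
  [-1, 0.97, 0],
  [-1, 0.97, 0],
  [-1, 0.97, 0],
  [-1, 0.97, 0],
  [-1, 0.97, 0],
  [-1, 0.97, 0],
  [-1, 0.97, 0],
  [0, 0, 0],
], turn=[0, 0, 0, 0, 0, 0, 0, 0, -0.6, -0.6], hand=[85, 85, 85, 85, 85, 85, 85, 85, 85, 85])

```text
t: 3.9
ee_pos: [0.5421, -0.1562, 0.23]
orientation: [0.743, 0.669, -0.001, -0.001]
contact_force: [-0.1, 0.3, 0.2]
finger_gap: 0.994
```

```bash
python3 - <<'E'
from h import *
m=manip.camera_model("wrist");im=manip.get_image("wrist")
import pickle;pickle.dump(m,open("w1.pkl","wb"))
cv2.imwrite("pics/w1.png",im[:,:,::-1])
print(proj("wrist",[[.579,-.2115,.172],[.579,-.2115,.09]],m))
E
```

```text
[[190.77105898 262.28121451]
 [207.144146   219.32782689]]
```

View pics/w1.png

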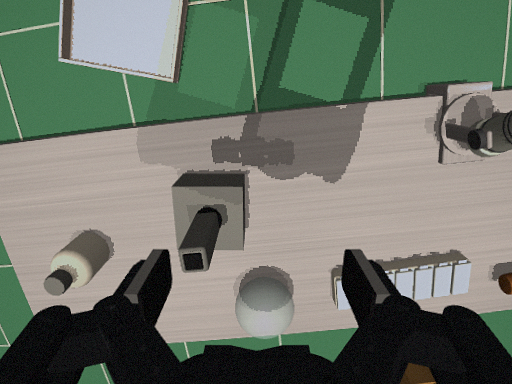

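The wrist picture shows the handle top at about (194,261), 3 px from the prediction. The stand top spans (175..244, 184..250), and the light is at the right edge near (480,130). I'll zoom in for the handle's yaw and the yoke.

```bash
python3 - <<'E'
import cv2,numpy as np
w=cv2.imread("pics/w1.png")
f=lambda x,y,s:cv2.convertScaleAbs(cv2.resize(w[y:y+s,x:x+s],(400,400),interpolation=cv2.INTER_CUBIC),alpha=1.8)
cv2.imwrite("pics/w1c.png",np.hstack([f(172,232,50),f(432,75,80)]))
E
```

```text
(no output)
```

View pics/w1c.png

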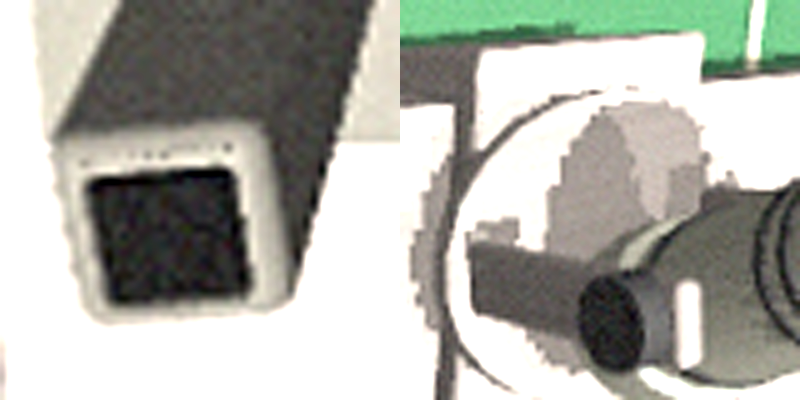

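The handle's top corners in the crop are (62,135), (262,122), (292,298) and (95,320).

```bash
cat >> h.py <<'E'
from scipy.spatial.transform import Rotation as Ro
np.set_printoptions(precision=4,suppress=True)
def togo(target,az=None):
    "target TCP -> tool-frame shift in units of 0.02 m; az: wanted azimuth (deg) of tool x -> turn units"
    s=manip.read_state();R=Ro.from_quat(s["orientation"]).as_matrix()
    a=np.degrees(np.arctan2(R[1,0],R[0,0]))
    print("tcp",s["ee_pos"],"toolx az",a,"toolz",R[:,2],"t",s["t"],"F",s["contact_force"],"gap",s["finger_gap"])
    print("shift units",R.T@(np.array(target)-s["ee_pos"])/.02, "turn units",None if az is None else np.radians(a-az)/.1)
E
python3 - <<'E'
from h import *
import pickle;m=pickle.load(open("w1.pkl","rb"))
c=[onz("wrist",(172+x/8-.44,232+y/8-.44),.172,m) for x,y in((62,135),(262,122),(292,298),(95,320))]
print(np.mean(c,0),c)
for i,j in((1,0),(2,3),(2,1),(3,0)):
    d=c[j]-c[i];print(np.degrees(np.arctan2(d[1],d[0])),np.linalg.norm(d))
s=np.mean([onz("wrist",p,.09,m) for p in((174,184),(244,184),(244,249),(173,250))],0);print("stand",s)
togo([.579,-.212,.127+.15])
E
```

```text
[ 0.5765 -0.2087  0.172 ] [array([ 0.5664, -0.218 ,  0.172 ]), array([ 0.5669, -0.199 ,  0.172 ]), array([ 0.586 , -0.1992,  0.172 ]), array([ 0.5866, -0.2186,  0.172 ])]
-91.54284377077383 0.018986578755536127
-88.29894499284467 0.019418046448737788
179.41108150188154 0.01911549176580658
178.2243858452509 0.02021180801866549
stand [ 0.5777 -0.2098  0.09  ]
tcp [ 0.5418 -0.1555  0.2302] toolx az 84.09822978439466 toolz [-0.0016  0.0007 -1.    ] t 3.95 F [ 0.788   0.6023 -0.6833] gap 0.9939587557562898
shift units [-2.6178  2.1361 -2.3429] turn units None
```

Request:
carry_out([
  [0, 0, 0],
  [-0.9, 0.6, 0],
  [-0.9, 0.6, 0],
  [-0.9, 0.6, 0],
  [0, 0, 0],
  [0, 0, 0],
], turn=[-0.94, 0, 0, 0, 0, 0], hand=[85, 85, 85, 85, 85, 85])

```text
t: 4.7
ee_pos: [0.5768, -0.2084, 0.231]
orientation: [0.711, 0.703, 0.0, -0.001]
contact_force: [0.2, 0.4, 0.1]
finger_gap: 0.994
```

```bash
python3 -c "
from h import *
togo([.577,-.210,.123],89.5)"
```

```text
tcp [ 0.5768 -0.2084  0.231 ] toolx az 89.38231804362559 toolz [-0.0008  0.0009 -1.    ] t 4.7 F [0.2355 0.3556 0.1072] gap 0.993767303106299
shift units [-0.0868  0.0149  5.4007] turn units -0.02053937608921815
```

Request:
carry_out([
  [-0.1, 0, 0.9],
  [0, 0, 0.9],
  [0, 0, 0.9],
  [0, 0, 0.9],
  [0, 0, 0.9],
  [0, 0, 0.9],
  [0, 0, 0],
  [0, 0, 0],
], turn=[0, 0, 0, 0, 0, 0, 0, 0], hand=[85, 85, 85, 85, 85, 85, 85, 85])

```text
t: 5.7
ee_pos: [0.5776, -0.2112, 0.1238]
orientation: [0.711, 0.703, 0.0, 0.0]
contact_force: [-0.4, -0.1, -0.1]
finger_gap: 0.992
```

Request:
carry_out([
  [0, 0, 0],
  [0, 0, 0],
  [0, 0, 0],
  [0, 0, 0],
  [0, 0, 0],
  [0, 0, 0],
  [0, 0, 0],
  [0, 0, 0],
], turn=[0, 0, 0, 0, 0, 0, 0, 0], hand=[18, 18, 18, 18, 18, 18, 18, 18])

```text
t: 6.7
ee_pos: [0.5772, -0.211, 0.1234]
orientation: [0.711, 0.703, 0.0, 0.0]
contact_force: [0.2, 0.7, 1.3]
finger_gap: 0.249
```

Request:
carry_out([
  [0, 0, -0.5],
  [0, 0, -0.5],
  [0, 0, -0.55],
  [0, 0, 0],
  [0, -0.3, 0],
  [0, -0.3, 0.02],
  [0, -0.3, 0.04],
  [0, 0, 0],
], turn=[0, 0, 0, 0, 0, 0, 0, 0], hand=[18, 18, 18, 18, 18, 18, 18, 18])

```text
t: 7.7
ee_pos: [0.5611, -0.2106, 0.1542]
orientation: [0.711, 0.703, 0.002, 0.002]
contact_force: [4.4, 1.5, 0.7]
finger_gap: 0.251
```

```bash
python3 -c "
from h import *
togo([.577,-.210,.123])
s=manip.get_image('side')[205:300,225:320,::-1];t=manip.get_image('wrist')[:,:,::-1]
cv2.imwrite('pics/p1.png',np.hstack([cv2.resize(s,(384,384),interpolation=cv2.INTER_CUBIC),t[:,50:434]]))"
```

```text
tcp [ 0.5611 -0.2106  0.1542] toolx az 89.40712318772923 toolz [ 0.0068 -0.0001 -1.    ] t 7.7 F [4.4101 1.4632 0.725 ] gap 0.2510206620511059
shift units [0.0363 0.782  1.5649] turn units None
```

View pics/p1.png

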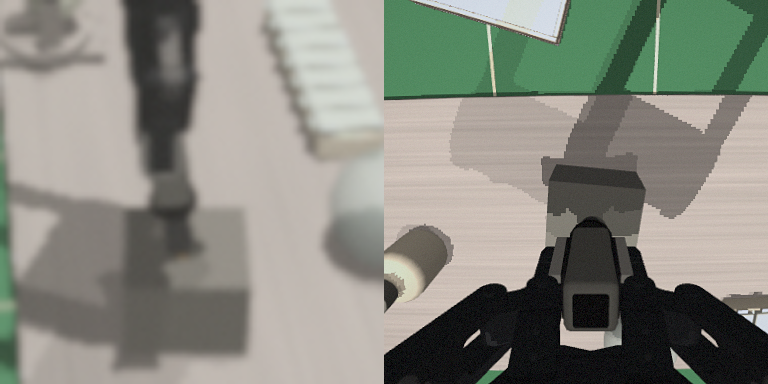

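The side crop shows the tester starting to pivot about the hole rim, with its collar at (172,195), left of the hole centre at (185,250). The wrist view shows it still in the jaws, so I'll keep pivoting.

Request:
carry_out([
  [0, -0.3, 0.05],
  [0, -0.3, 0.06],
  [0, -0.25, 0.07],
  [0, 0, 0],
  [0, 0, 0],
], turn=[0, 0, 0, 0, 0], hand=[18, 18, 18, 18, 18])

```text
t: 8.43
ee_pos: [0.5444, -0.2104, 0.151]
orientation: [0.711, 0.703, 0.002, 0.003]
contact_force: [3.8, 0.6, 1.0]
finger_gap: 0.253
```

```bash
python3 -c "
from h import *
togo([.577,-.210,.123])"
```

```text
tcp [ 0.5444 -0.2104  0.151 ] toolx az 89.41615975894022 toolz [ 0.007  -0.0003 -1.    ] t 8.425 F [3.769  0.6429 1.0498] gap 0.2531404588339072
shift units [0.036  1.6211 1.4105] turn units None
```

Request:
carry_out([
  [0, -0.15, -0.5],
  [0, -0.15, -0.5],
  [0, -0.1, -0.7],
  [0, 0, -1],
  [0, 0, -1],
  [0, 0, -0.8],
  [0, 0, 0],
  [0, 0, 0],
], turn=[0, 0, 0, 0, 0, 0, 0, 0], hand=[18, 18, 18, 18, 18, 18, 18, 18])

```text
t: 9.43
ee_pos: [0.5338, -0.2105, 0.2387]
orientation: [0.711, 0.703, -0.0, -0.001]
contact_force: [-0.6, -0.3, -2.0]
finger_gap: 0.249
```

```bash
python3 -c "
from h import *
togo([.577,-.210,.123])
a=manip.get_image('side')[:,:,::-1];cv2.imwrite('pics/s2.png',a)
m=manip.camera_model('wrist');import pickle;pickle.dump(m,open('w2.pkl','wb'))
t=manip.get_image('wrist')[:,:,::-1];cv2.imwrite('pics/w2.png',t)
cv2.imwrite('pics/p2.png',np.hstack([cv2.resize(a[180:260,215:295],(400,400),interpolation=cv2.INTER_CUBIC),cv2.convertScaleAbs(cv2.resize(t[150:340,161:351],(400,400)),alpha=2)]))"
```

```text
tcp [ 0.5338 -0.2105  0.2387] toolx az 89.37676524395273 toolz [-0.0013  0.0007 -1.    ] t 9.425 F [-0.5704 -0.3149 -1.964 ] gap 0.24920597978550116
shift units [0.0428 2.1686 5.7828] turn units None
```

View pics/p2.png

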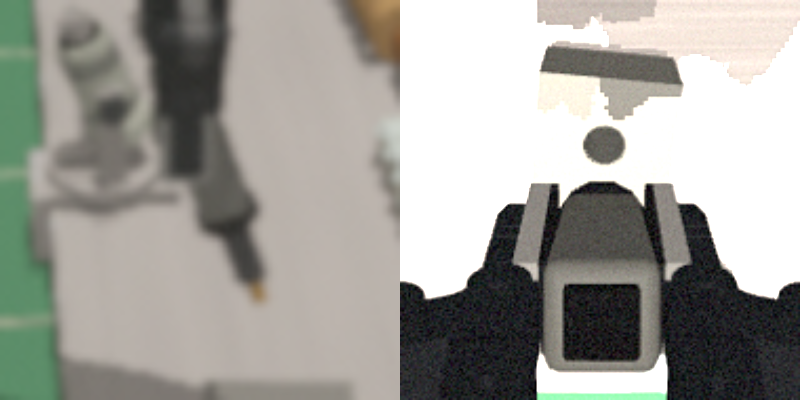

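The tester is out and held tilted. In the side crop its tip is at (260,295) and the handle at (210,150), about parallel to the light. I'll work out the tilt and the tip offset.

```bash
python3 - <<'E'
from h import *
import pickle;m=pickle.load(open("w2.pkl","rb"))
def ony(p,y):
    o,d=ray("side",p);return o+d*(y-o[1])/d[1]
P=lambda x,y:(215+x/5-.4,180+y/5-.4)
tcp=np.array([.5338,-.2105,.2387])
tip=ony(P(260,297),-.2105);print("tip",tip,tip-tcp)
for q in((228,215),(243,250),(210,150)):
    print(ony(P(*q),-.2105)-tcp)
for g in(.016,.019,.023,.027):
    a=tcp+[0,0,g]-tip;print(g,np.linalg.norm(a),np.degrees(np.arctan2(-a[0],a[2])))
# predicted images for tilt th
for th in(14,17,20,23,26):
    u=np.array([-np.sin(np.radians(th)),0,np.cos(np.radians(th))])
    for L in (98,102):
        tp=tcp+[0,0,.021]-u*L/1000
        print(th,L,"tip",proj("side",tp)[0],"top wrist",proj("wrist",tp+.127*u,m)[0],"collar",proj("side",tp+.048*u)[0], tp-tcp)
E
```

```text
tip [ 0.5664 -0.2105  0.1654] [ 0.0326 -0.     -0.0733]
[ 0.0181 -0.     -0.0293]
[ 0.0247 -0.     -0.0478]
[0.0102 0.     0.0037]
0.016 0.09508528921403896 20.03697795604044
0.019 0.09790909992879966 19.43545832652049
0.023 0.10168987829409573 18.685514787330067
0.027 0.10548682783204891 17.989446775697658
14 98 tip [262.5313 239.5141] top wrist [258.9374 301.2405] collar [257.3877 222.0379] [ 0.0237  0.     -0.0741]
14 102 tip [262.9467 240.9251] top wrist [258.8616 296.7742] collar [257.8279 223.5335] [ 0.0247  0.     -0.078 ]
17 98 tip [264.8075 238.8756] top wrist [258.8999 297.3059] collar [258.5821 221.7   ] [ 0.0287  0.     -0.0727]
17 102 tip [265.3103 240.2626] top wrist [258.8303 293.4911] collar [259.1147 223.1698] [ 0.0298  0.     -0.0765]
20 98 tip [267.0514 238.1431] top wrist [258.8609 293.2841] collar [259.7586 221.3116] [ 0.0335  0.     -0.0711]
20 102 tip [267.6405 239.5025] top wrist [258.7977 290.1389] collar [260.3825 222.7516] [ 0.0349  0.     -0.0748]
23 98 tip [269.2579 237.318 ] top wrist [258.8206 289.1945] collar [260.9143 220.8734] [ 0.0383  0.     -0.0692]
23 102 tip [269.9321 238.6465] top wrist [258.7641 286.7326] collar [261.6279 222.2799] [ 0.0399  0.     -0.0729]
26 98 tip [271.4218 236.4021] top wrist [258.779  285.0572] collar [262.0463 220.3865] [ 0.043   0.     -0.0671]
26 102 tip [272.1797 237.6965] top wrist [258.7295 283.2877] collar [262.8479 221.7559] [ 0.0447  0.     -0.0707]
```

Request:
carry_out([
  [0.9, -0.3, -0.4],
  [1, -0.3, -0.4],
  [1, -0.3, -0.4],
  [1, -0.3, -0.2],
  [1, -0.3, 0],
  [1, -0.3, 0],
  [1, -0.3, 0],
  [1, -0.3, 0],
  [1, -0.3, 0],
  [1, -0.3, 0],
], turn=[0, 0, 0, 0, 0, 0, 0, 0, 0, 0], hand=[18, 18, 18, 18, 18, 18, 18, 18, 18, 18])

```text
t: 10.78
ee_pos: [0.4758, -0.0106, 0.2674]
orientation: [0.711, 0.703, -0.0, -0.0]
contact_force: [0.0, 0.1, -0.6]
finger_gap: 0.248
```

Request:
carry_out([
  [1, -0.3, 0],
  [1, -0.3, 0],
  [1, -0.3, 0],
  [0.8, -0.3, 0],
  [0, 0, 0],
  [0, 0, 0],
  [0, 0, 0],
], turn=[0, 0, 0, 0, -0.6, -0.6, 0], hand=[18, 18, 18, 18, 18, 18, 18])

```text
t: 11.65
ee_pos: [0.4529, 0.0647, 0.2674]
orientation: [0.668, 0.744, -0.0, -0.0]
contact_force: [0.4, -0.4, -0.2]
finger_gap: 0.248
```

```bash
python3 -c "
from h import *
togo([.453,.064,.266],97)
a=manip.get_image('side')[:,:,::-1];cv2.imwrite('pics/s3.png',a)
m=manip.camera_model('wrist');import pickle;pickle.dump(m,open('w3.pkl','wb'))
t=manip.get_image('wrist')[:,:,::-1];cv2.imwrite('pics/w3.png',t)
b=manip.get_image('top')[:,:,::-1];cv2.imwrite('pics/t3.png',b)
cv2.imwrite('pics/p3.png',np.hstack([cv2.resize(a[150:230,195:275],(400,400),interpolation=cv2.INTER_CUBIC),cv2.convertScaleAbs(cv2.resize(t[100:300,156:356],(400,400)),alpha=1.5)]))"
```

```text
tcp [0.4529 0.0647 0.2674] toolx az 96.2263925882391 toolz [-0.0001 -0.     -1.    ] t 11.65 F [ 0.4165 -0.4377 -0.2043] gap 0.24775017121006926
shift units [-0.0364  0.0014  0.0722] turn units -0.1350199645305932
```

View pics/p3.png

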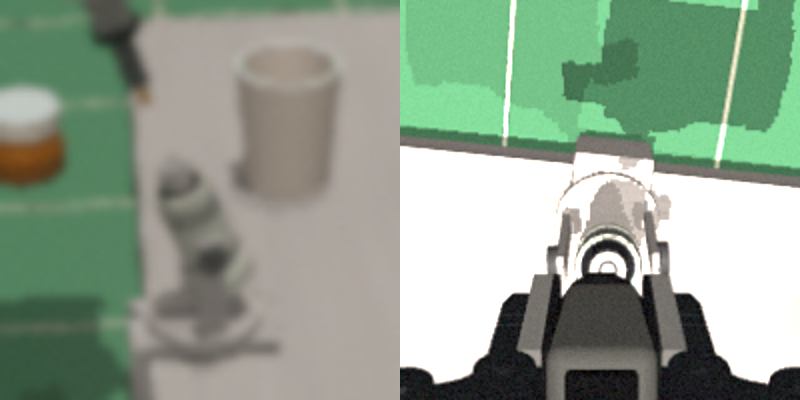

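In the wrist view the stud's ring is at crop (607,268), level between the yoke cheeks at (555,256) and (660,258), so the tool's yaw matches the light's. In the side crop the tip is at (145,98) and the stud face at about (174,164).

```bash
python3 - <<'E'
from h import *
import pickle;m=pickle.load(open("w3.pkl","rb"))
rt=ray("top",(236.6,212.6));rw=ray("wrist",(259.3,233.8),m);rs=ray("side",(229.4,182.2))
for k in([rt,rw],[rw,rs],[rt,rw,rs]):print(tri(k))
print("wrist z.155",onz("wrist",(259.3,233.8),.155,m),"top",onz("top",(236.6,212.6),.155))
tcp=np.array([.4529,.0647,.2674]);az=np.radians(6.2);ty=np.array([np.cos(az),np.sin(az),0])
def onplane(p): # vertical plane through tcp containing tool y
    n=np.array([-ty[1],ty[0],0]);o,d=ray("side",p);return o+d*(n@(tcp-o))/(n@d)
tip=onplane((195+145/5-.4,150+98/5-.4));print("tip",tip,"tooly",(tip-tcp)@ty,"z",tip[2]-tcp[2])
E
```

```text
[0.4992 0.0707 0.1518]
[0.4985 0.0714 0.1544]
[0.4985 0.0706 0.1547]
wrist z.155 [0.4976 0.0712 0.155 ] top [0.4988 0.0698 0.155 ]
tip [0.4842 0.0681 0.1972] tooly 0.03152876966184954 z -0.07023592288400765
```

Request:
carry_out([
  [0.04, 0.08, 0.32],
  [0, 0.12, 0.32],
  [0, 0.12, 0.32],
  [0, 0.12, 0.32],
  [0, 0.12, 0.32],
  [0, 0, 0],
  [0, 0, 0],
], turn=[0, 0, 0, 0, 0, 0, 0], hand=[18, 18, 18, 18, 18, 18, 18])

```text
t: 12.68
ee_pos: [0.4642, 0.0664, 0.2357]
orientation: [0.667, 0.745, 0.0, 0.0]
contact_force: [0.6, 0.1, -0.1]
finger_gap: 0.251
```

```bash
python3 -c "
from h import *
togo([.453,.064,.266],97)
a=manip.get_image('side')[:,:,::-1];cv2.imwrite('pics/s4.png',a)
t=manip.get_image('wrist')[:,:,::-1];cv2.imwrite('pics/w4.png',t)
cv2.imwrite('pics/p4.png',np.hstack([cv2.convertScaleAbs(cv2.resize(a[150:210,200:260],(400,400),interpolation=cv2.INTER_CUBIC),alpha=1.4),cv2.convertScaleAbs(cv2.resize(t[150:300,181:331],(400,400),interpolation=cv2.INTER_CUBIC),alpha=1.5)]))"
```

```text
tcp [0.4642 0.0664 0.2357] toolx az 96.2555729153976 toolz [ 0.0003  0.0001 -1.    ] t 12.675 F [ 0.6     0.1114 -0.1455] gap 0.25146096583635763
shift units [-0.0559 -0.5707 -1.5167] turn units -0.12992703667334382
```

View pics/p4.png

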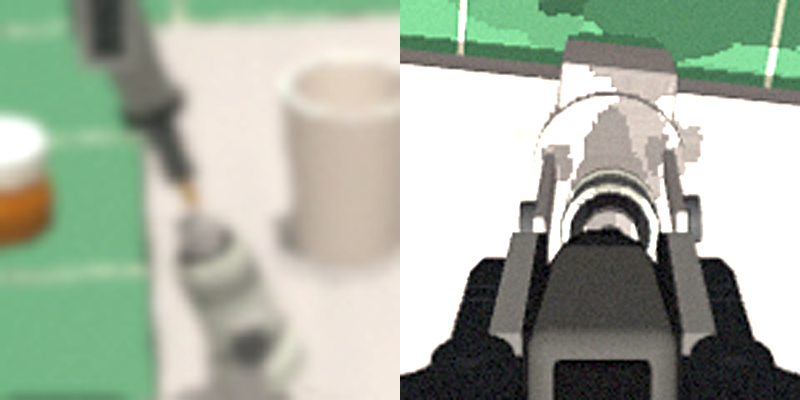

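The side crop shows the tester in line with the light, its tip at (190,203) about 8 mm off the stud face at (203,220). The wrist view has the nose centred on the stud. I'll press in small steps and watch the force.

Request:
carry_out([
  [0, 0.07, 0.1],
  [0, 0.07, 0.1],
  [0, 0.03, 0.09],
  [0, 0, 0],
  [0, 0, 0],
], turn=[0, 0, 0, 0, 0], hand=[18, 18, 18, 18, 18])

```text
t: 13.4
ee_pos: [0.4675, 0.0667, 0.2297]
orientation: [0.667, 0.745, 0.0, -0.0]
contact_force: [1.1, 0.0, -1.3]
finger_gap: 0.249
```

Request:
carry_out([
  [0, 0.035, 0.094],
  [0, 0, 0],
  [0, 0, 0],
], turn=[0, 0, 0], hand=[18, 18, 18])

```text
t: 13.78
ee_pos: [0.4683, 0.0668, 0.228]
orientation: [0.667, 0.745, 0.0, 0.0]
contact_force: [-0.8, 0.1, 0.8]
finger_gap: 0.254
```

```bash
cat >> h.py <<'E'
def favg(n=10):
    F=[]
    for _ in range(n):
        manip.get_image("side");F.append(manip.read_state()["contact_force"])
    print("F",np.mean(F,0),"sd",np.std(F,0)/n**.5,"tcp",manip.read_state()["ee_pos"],"t",manip.read_state()["t"])
E
python3 -c "
from h import *
favg()"
```

```text
F [ 0.2442 -0.057   0.3318] sd [0.1465 0.1377 0.2313] tcp [0.4683 0.0668 0.2279] t 14.275
```

Request:
carry_out([
  [0, 0.035, 0.094],
  [0, 0, 0],
  [0, 0, 0],
], turn=[0, 0, 0], hand=[18, 18, 18])

```text
t: 14.65
ee_pos: [0.469, 0.0669, 0.226]
orientation: [0.667, 0.745, 0.0, 0.0]
contact_force: [0.3, -0.2, 0.4]
finger_gap: 0.248
```

```bash
python3 -c "
from h import *
favg()"
```

```text
F [-0.0958 -0.0791  0.7437] sd [0.1641 0.1497 0.1499] tcp [0.469  0.0669 0.226 ] t 15.15
```

Request:
carry_out([
  [0, 0.035, 0.094],
  [0, 0, 0],
  [0, 0, 0],
], turn=[0, 0, 0], hand=[18, 18, 18])

```text
t: 15.52
ee_pos: [0.4697, 0.067, 0.2241]
orientation: [0.667, 0.745, 0.0, -0.0]
contact_force: [-0.9, -0.0, 2.2]
finger_gap: 0.25
```

```bash
python3 -c "
from h import *
favg()"
```

```text
F [-0.1336  0.2892  1.8723] sd [0.1184 0.119  0.1092] tcp [0.4697 0.0669 0.2241] t 16.025
```

Request:
carry_out([
  [0, 0.025, 0.07],
  [0, 0, 0],
  [0, 0, 0],
  [0, 0, 0],
], turn=[0, 0, 0, 0], hand=[18, 18, 18, 18])

```text
t: 16.52
ee_pos: [0.4702, 0.067, 0.2227]
orientation: [0.667, 0.745, 0.0, -0.0]
contact_force: [0.7, -0.6, 2.7]
finger_gap: 0.251
```

```bash
python3 -c "
from h import *
favg(20)
a=manip.get_image('side')[:,:,::-1];cv2.imwrite('pics/s5.png',a)
t=manip.get_image('wrist')[:,:,::-1];cv2.imwrite('pics/w5.png',t)
cv2.imwrite('pics/p5.png',np.hstack([cv2.convertScaleAbs(cv2.resize(a[160:210,205:255],(400,400),interpolation=cv2.INTER_CUBIC),alpha=1.6),cv2.convertScaleAbs(cv2.resize(t[150:300,181:331],(400,400),interpolation=cv2.INTER_CUBIC),alpha=1.5)]))"
```

```text
F [-0.4164  0.5398  2.1301] sd [0.1035 0.1135 0.1372] tcp [0.4701 0.067  0.2227] t 17.525
```

View pics/p5.png

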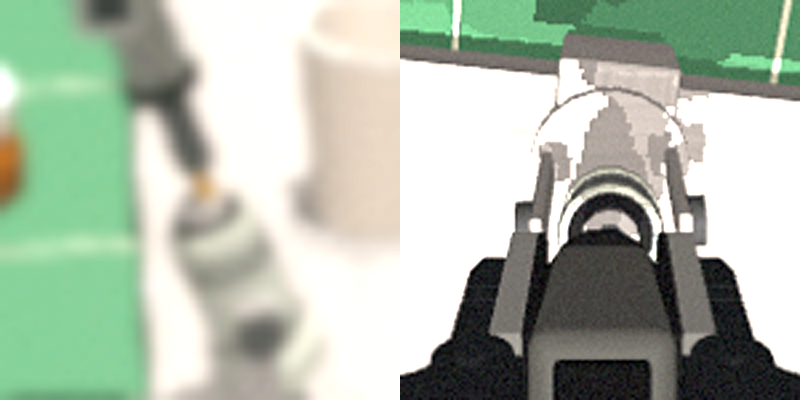

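The stud is visibly shortened, the tip is on the middle of the face at (207,190), and the axes are in line. The mean push is about 2.1 N, or about 2.7–3 N once the tester's weight is allowed for, which is roughly half-way. Handing in.

```bash
python3 -c "
from cell import manip
print(manip.hand_in());s=manip.read_state();print(s['t'],s['ee_pos'],s['contact_force'],s['finger_gap'])"
```

```text
the job is handed in; nothing more can be done
None
the job is handed in; nothing more can be done
```

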